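# Day-stamp the label of a prep-pan lid

## Task

Day-stamp the label of the white pan lid for day 5: take the lid off the chopping board, slide it flat and square onto the bed of the bench stamp, label end first towards the back stop, until the label lies centred under the stamping die, and step the day drum with its blue button (not by turning the drum with the fingers) until the green 5 shows at the window. Only when both are right, push the red stamping handle all the way down onto the label and let it spring back up, leaving the lid where it lies. Do not shift the two glass bowls or the steel pan.

Things in the scene. Friction and masses are not known exactly. Their poses are not given: they have to be found in the camera images.
- stamp: Bench day stamp, fixed. Origin: on the worktop under the centre of the die; x points from the open front (where the lid goes in) to the back, y to the side with the drum housing, z up. Steel base plate 12 mm thick, x -140 to +110 mm, y -65 to +130. White drum housing with a grey cover: x -5 to +100, y 60 to 128, top 129 mm above the worktop. In front of x = -26 the bed is open above.
- bed_print (a point): The point on the bed (top of the base plate, 12 mm above the worktop) straight under the centre of the die; axes as the stamp's. Behind it a dark back stop bar, 20 mm high, crosses the bed from y -40 to +40 mm with its front face at x = +29 mm.
- die (a point): Centre of the underside of the black stamping die (34 mm along the stamp's x, 28 mm along y); with the handle up it hangs 36 mm above the bed. The white head above it spans x -26 to +110, y -30 to +30 mm, 82 to 128 mm above the worktop, with a guide collar to 144 mm; a column at x 54 to 110 carries it.
- ram (a joint): Stroke of the stamping ram in m: 0 = up, grows downward. With the lid on the bed the die meets the label at 0.028 (hard stop at 0.031 without a lid). A spring pushes it up: about 4 N at the start, 8 to 9 N at the bottom.
- ram_top (a point): Centre of the top of the red mushroom handle of the ram, 52 mm across with a flat top 36 mm across, 215 mm above the worktop when up; pressed straight down.
- day_drum (a joint): Angle of the day drum in rad; it grows without limit. The number at the window is 1 + angle / 0.8976, counted round after 7 (0 = face 1, -0.898 = face 7, 3.590 = face 5). A sprung detent holds it at whole steps. One full press of the button moves it on by one face (+0.8976), as the button goes down; it cannot be stepped back.
- face_5 (a point): Centre of the green face 5, on the surface of the drum; it coincides with window when the 5 shows.
- window (a point): Centre of the showing face: top of the drum, 122 mm above the worktop, in a 34 x 31 mm window of the housing's grey cover, a red index mark beside it. Axes as the stamp's. The drum (54 mm across, 26 mm wide) lies along y; faces 1 blue, 2 yellow, 3 red, 4 brown, 5 green, 6 orange, 7 black, numerals upright as seen from the stamp's front.
- step_button (a joint): Stroke of the step button in m: 0 = up, 0.0152 = fully down (hard stop). It needs 2 to 5 N on the way down, springs back by itself, and must come fully up before the next press takes a tooth.
- button_top (a point): Centre of the top of the round blue step button, 29 mm across, 152 mm above the worktop when up (108 mm to the stamp's +y side and 26 mm behind the ram); pressed straight down.
- lid: White pan lid, plate 176 x 108 x 8 mm, 0.15 kg, lying flat on the chopping board. Origin: centre of its underside; x along its length towards the label end, z up. A grey bar grip 64 mm long (along x), 16 mm wide (along y), its top 34 mm above the underside, stands with its centre 28 mm from the middle away from the label.
- lid_grip (a point): Centre of the top of the lid's bar grip: take it from above with the fingers closing along the lid's y; the plate's upper face is 26 mm below this point.
- lid_label (a point): Centre of the paper label (56 x 50 mm) on the lid's upper face, 60 mm from the lid's middle on its +x end. With the lid against the back stop it lies within 1 mm of the die's centre.
- board: Wooden chopping board 270 x 260 x 18 mm, fixed, origin at the centre of its underside; the lid lies on it.
- carrot_bowl: Glass bowl of carrot pieces, 124 mm across, 52 mm high, origin at the centre of its underside; bystander.
- garlic_bowl: Glass bowl of garlic cloves, 124 mm across, 52 mm high, origin at the centre of its underside; bystander.
- pan: Steel pan of parsnip sticks, 108 x 176 x 65 mm (long along its y), origin at the centre of its underside; bystander.
There are look-alikes about, which are no part of the job. There is more than one size of the lid; the job needs the middle-sized.

How it is judged:
By the outcome, as a careful person would: the job done as asked, in the order asked, and still so for the second after the job is handed in, with the robot touching nothing.
It also fails if it takes over 51 s, if anything falls off the work surface, if the arm or the gripper's body presses on something with over 40 N, if the wrist force passes 120 N, or if a joint passes its speed limit or range.

## Robot

A 7-joint arm with a two-finger parallel gripper is mounted at the origin on the work surface. World frame = base frame: x ahead of the robot, y to its left, z up, the work surface at z = 0. Lengths are in m, angles in rad, forces in N, time in s.
With the tool pointing down it reaches from about 0.425 to 0.925 m from the base axis. Payload 6.8 kg.
Tool frame: the origin (TCP) lies on the centre line of the jaws, within the pads' length; the fingertips stand 14 mm ahead of it and the grasp point (between the pads) lies 5 mm behind it; z points along the fingers, y is the line along which they close (so a half turn about z gives the same grasp; the last joint's range is limited). The gripper opens to 85 mm and grips with 20 to 120 N. Pads are 22 mm wide; open, the fingers measure 114 mm over their backs; the gripper's body (76 mm by 85 mm) begins 54 mm behind the grasp point. The pads swing forward as they close: fully open they stand 13 mm farther back than shut.
Start: joints at [1.036, 0.477, 0.022, 1.555, -0.011, 1.109, -0.083], TCP at [0.279, -0.614, 0.223] pointing down, gripper open.
Joint ranges: [-2.96, 2.96], [-0.34, 2.1], [-1.41, 1.46], [0.24, 2.44], [-1.37, 4.51], [0.17, 1.92], [-2.96, 2.96]. Speed limits (rad/s): [2.39, 2.39, 3.14, 3.14, 3.14, 3.14, 3.14].

## Interface

Orientations are given as a unit quaternion [w, x, y, z].
In Python, from station import bot gives the robot as it stands. The module is installed in compiled form; this text tells all that it offers.
- The arm moves only by the tool drive_tool, never from a script. Its argument "commands" is a list of rows, each an object with "hand": the opening, from 0 (shut) to 1 (fully open); "translation": the shift along the world's x, y, z in mm, a list of three; "angular": the turn, a rotation vector about the world's x, y, z in rad, a list of three. In form: [{"hand": hand, "translation": [tx, ty, tz], "angular": [ax, ay, az]}, ...]. A call has 1 to 12 rows; each row is the pose to reach, as a shift and turn from the pose commanded when the call began; what a row does not reach only later rows make up. A row lasts 1/8 s, in which the tool goes at most 62.5 mm and 10.7 degrees, less where a joint would pass 70% of its speed; a pose out of reach is approached as far as the arm can. A call with a gripper value outside its range is refused whole. The fingers move at their own pace and stop on an object; "force" is the grip in N (left out, the last holds). Time passes only in rows, so rows that repeat a pose let the fingers close. It gives the time, the measured TCP pose, the force, the opening and the grip force at its end, in the units of the state.
- bot.get_obs(): the state, without advancing time (a new reading comes with each control period).
- bot.read_camera(name): name is "side" or "top" or "wrist"; returns the picture (480x640x3 uint8, red, green, blue); there is no depth.
- bot.camera_model(name): a dict with "fx", "fy", "cx", "cy" (pixels), "view" (4x4, takes a point from world to camera coordinates). Camera axes: x right, y up, looking along -z (the intrinsics and any distortion apply to the point x, -y, -z); pixel columns grow to the right and rows downward; lengths in m; the calibration is good to about 2 mm. A picture is of the moment at which its call begins: read the wrist's pose just before it. camera_model takes no time and is no camera call; for the wrist camera it gives the pose at the moment of the call.
- bot.hand_in(): hands the job in; it is judged then, once.
Trained networks look in the newest picture that a camera, given by its name, has taken for a name from the list of things; names that differ only in an ending like _2 or _b are one class to them, and where a whole thing is asked for, a point or a joint stands for the part that bears it (a point fixed in the world has none). Each returns a list of dicts, best first, with "score" (0 to 1); they miss things now and then, are a little off and sometimes report something else, mostly with a low value. They report only what shows in the picture. A call takes as long as a camera call. They do not tell look-alikes from the thing itself.
- bot.find_in(camera, query): "position" ([column, row] in pixels, amid what is visible of it).
- bot.outline_of(camera, query): "pixels" (480x640 bool, what is visible of it) and "position" ([column, row] in pixels, amid what is visible of it).
The state is a dict: "t": time; "q": joint angles; "joint_vel": joint speeds; "joint_torque": joint torques, N m; "eef_pos": TCP position; "tool_rot": TCP orientation; "contact_force": force on the tool from outside, world axes, zero at the start; "torque": the same for the moment, N m; "gripper_width": opening from 0.0 (shut) to 1.0 (fully open); "grasp_force": force on a finger pad.
Only numpy, scipy, OpenCV 4.12 (cv2) and the standard library are available. Lean on these libraries where they do the work, as an engineer would, in place of code of your own. Each camera call takes 0.05 s, during which the arm holds its last target. There are 200 camera calls.

## Working session

There is one attempt and no reset: what is moved stays moved. The work goes in short steps, Python scripts to look and compute and a tool call to move; the robot and the scene stay as the last step left them, time stands still between calls to the robot, and variables do not carry over. Pictures are saved under pics/ and viewed, at most 10 in all, crops included, and the job is handed in when it is done.

Besides the shell and the picture viewer there is one more tool, called after "Emit:" in YAML: its name, and indented under it one key for each argument. drive_tool: Moves the arm, as the interface text tells. Its arguments: {"type":"object","properties":{"commands":{"type":"array","items":{"type":"object","properties":{"hand":{"type":"number"},"translation":{"type":"array","items":{"type":"number"}},"angular":{"type":"array","items":{"type":"number"}}}}},"force":{"type":"number"}},"required":["commands"]}

```bash
mkdir -p pics
cat > h.py <<'E'
import numpy as np, cv2
from station import bot
def ray(cam,px):
    m=bot.camera_model(cam); V=np.array(m["view"]); R=V[:3,:3]; t=V[:3,3]
    d=np.array([(px[0]-m["cx"])/m["fx"],-(px[1]-m["cy"])/m["fy"],-1.0])
    return -R.T@t, R.T@d
def onz(cam,px,z):
    o,d=ray(cam,px); return o+d*(z-o[2])/d[2]
def proj(cam,p):
    m=bot.camera_model(cam); V=np.array(m["view"]); c=V[:3,:3]@np.array(p)+V[:3,3]
    return np.array([m["cx"]+m["fx"]*c[0]/-c[2], m["cy"]+m["fy"]*(-c[1])/-c[2]])
def save(cam,n):
    im=bot.read_camera(cam); cv2.imwrite(f"pics/{n}.png",im[:,:,::-1]); return im
E
python3 - <<'E'
from h import *
save("top","top0"); print({k:v for k,v in bot.camera_model("top").items()})
for q in ["lid","lid_grip","lid_label","ram_top","button_top","window","face_5","die","board","stamp","carrot_bowl","garlic_bowl","pan"]:
    try: print(q,[(np.round(r["position"],0).tolist(),round(r["score"],2)) for r in bot.find_in("top",q)[:4]])
    except Exception as e: print(q,e)
save("side","side0")
o=bot.get_obs();print(o["t"],o["eef_pos"],o["tool_rot"],o["gripper_width"])
E
```

```text
{'fx': 446.1979577224025, 'fy': 446.1979577224025, 'cx': 310.41210046056915, 'cy': 235.21996579305815, 'view': array([[-0.01194022, -0.99991908,  0.00438997, -0.06323746],
       [ 0.98508027, -0.01100902,  0.17174303, -0.5428104 ],
       [-0.17168081,  0.00637512,  0.985132  , -1.4332861 ],
       [ 0.        ,  0.        ,  0.        ,  1.        ]])}
lid [([467.0, 266.0], 0.91), ([372.0, 253.0], 0.72)]
lid_grip [([466.0, 270.0], 0.58), ([374.0, 256.0], 0.56)]
lid_label [([396.0, 328.0], 0.92), ([466.0, 268.0], 0.87), ([373.0, 254.0], 0.67), ([342.0, 172.0], 0.6)]
ram_top [([261.0, 204.0], 0.5), ([344.0, 172.0], 0.24)]
button_top [([236.0, 204.0], 0.38)]
window [([259.0, 219.0], 0.88)]
face_5 [([248.0, 201.0], 0.52)]
die [([265.0, 207.0], 0.78)]
board [([360.0, 240.0], 0.58)]
stamp [([260.0, 220.0], 0.96), ([373.0, 254.0], 0.43)]
carrot_bowl [([151.0, 216.0], 0.67), ([262.0, 224.0], 0.67)]
garlic_bowl [([344.0, 176.0], 0.76), ([371.0, 257.0], 0.39)]
pan [([154.0, 291.0], 0.61)]
0.75 [ 0.27941714 -0.61447158  0.22331119] [1.05078455e-05 9.77325607e-01 2.11741958e-01 8.54313483e-06] 0.9984398265417863
```

View pics/top0.png

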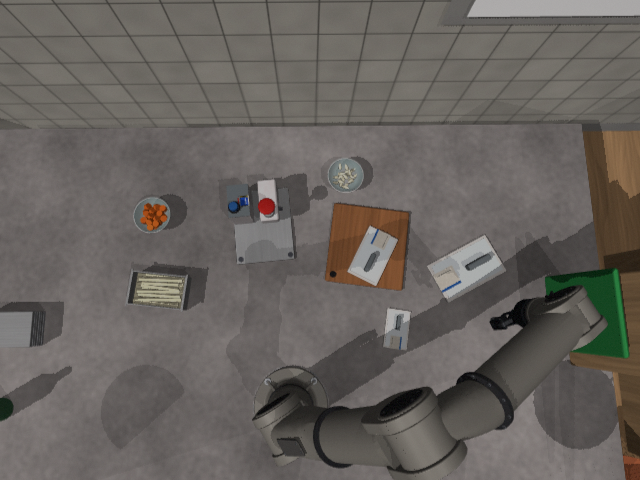

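View pics/side0.png

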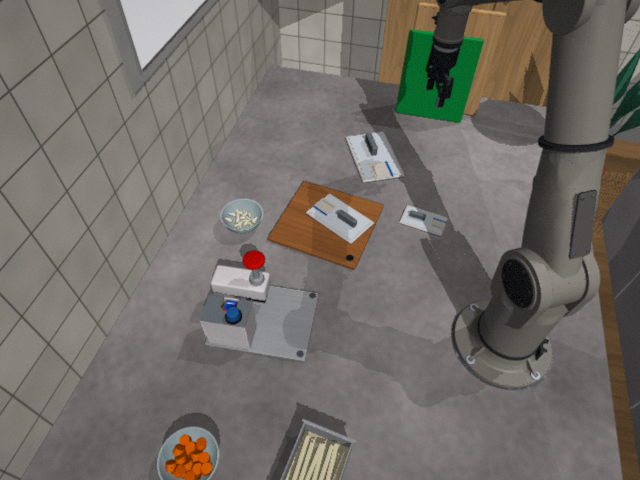

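Candidates for the lid in the top view are the board lid (372,255), a large one (467,266) and a small one (397,328). The middle-sized one, lying on the board, fits the description. I'll check it in a close crop and measure.

Run:
```python
from h import *
im=save("top","top1"); 
cv2.imwrite("pics/crop1.png",cv2.resize(im[165:305,220:420,::-1],None,fx=4,fy=4,interpolation=cv2.INTER_CUBIC))
r=bot.outline_of("top","lid")
for k in r:
    m=k["pixels"].astype(np.uint8); c=max(cv2.findContours(m,0,cv2.CHAIN_APPROX_NONE)[0],key=cv2.contourArea)
    w=np.array([onz("top",p[0],0.026)[:2] for p in c],np.float32)*1000
    print(k["score"],k["position"],cv2.minAreaRect(w))
for cam in ["top","side"]:
  if cam=="side": bot.read_camera(cam)
  for q in ["lid_grip","lid_label","ram_top","button_top","window"]:
    for k in bot.outline_of(cam,q)[:3]: print(cam,q,round(k["score"],2),np.round(k["position"],1),int(k["pixels"].sum()))
```

```text
0.94 [396.7, 331.6] ((233.79910278320312, -345.452392578125), (77.44590759277344, 125.99614715576172), 80.70932006835938)
0.62 [466.5, 267.9] ((429.073974609375, -585.8094482421875), (143.62600708007812, 233.8152313232422), 28.512805938720703)
0.61 [375.1, 255.8] ((474.2236633300781, -275.668212890625), (107.6526870727539, 180.4438018798828), 62.224449157714844)
0.48 [235.3, 206.4] ((648.6422119140625, 191.56399536132812), (32.31463623046875, 28.818843841552734), 44.493995666503906)
0.16 [245.6, 201.1] ((670.1231689453125, 158.78903198242188), (35.350364685058594, 27.257646560668945), 0.7131907343864441)
top lid_grip 0.88 [465. 267.] 2978
top lid_grip 0.59 [372.1 256.8] 1668
top lid_grip 0.59 [395.1 330. ] 898
top lid_label 0.87 [395.2 328.3] 923
top lid_label 0.83 [374.4 256. ] 1719
top lid_label 0.66 [466.  267.7] 2752
top ram_top 0.77 [262.3 209.1] 184
top window 0.81 [258.7 220.5] 4549
top window 0.34 [264.4 206.3] 178
side lid_grip 0.75 [371.2 155.9] 1934
side lid_grip 0.62 [341.  214.5] 1736
side lid_grip 0.61 [423.  220.8] 802
side lid_label 0.84 [342.2 216.7] 1681
side lid_label 0.82 [373.4 156.6] 1965
side lid_label 0.76 [423.5 223.8] 919
side ram_top 0.77 [254.1 259.7] 339
side ram_top 0.37 [318.9 229.8] 4473
side button_top 0.67 [232.7 314.9] 144
side window 0.87 [254.4 315.5] 8657
side window 0.39 [338.4 215.9] 1631
```

View pics/crop1.png

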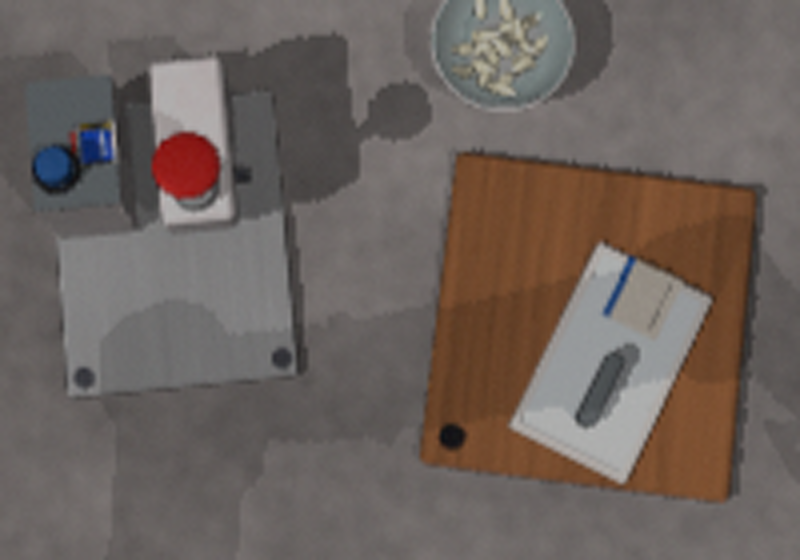

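The crop shows the board lid with its label end up and to the right: label ~(640,297) and grip ~(603,388) in crop pixels. The stamp's front faces the robot, with the red knob at (187,165) and the blue button at (55,165). The drum shows blue, probably 1.

Run:
```python
from h import *
im=cv2.imread("pics/top1.png"); sd=cv2.imread("pics/side0.png")
u=lambda c:(c[0]/4-.375+220,c[1]/4-.375+165)
L=[onz("top",u(c),.026)[:2]*1000 for c in [(600,241),(712,297),(625,483),(510,428)]]
print("lid corners",np.round(L,1), "c",np.mean(L,0)); d=(L[0]+L[1]-L[2]-L[3]); print("yaw",np.degrees(np.arctan2(d[1],d[0])),np.linalg.norm(d)/2, np.linalg.norm(L[0]-L[1]))
S=[onz("top",u(c),.012)[:2]*1000 for c in [(68,396),(299,374),(271,92),(57,238)]]
print("stamp FL FR BR",np.round(S,1)); 
hsv=cv2.cvtColor(im,cv2.COLOR_BGR2HSV)
def blob(I,lo,hi,box):
    x0,y0,x1,y1=box; h=cv2.cvtColor(I,cv2.COLOR_BGR2HSV)[y0:y1,x0:x1]
    m=cv2.inRange(h,lo,hi); n,l,s,c=cv2.connectedComponentsWithStats(m); i=1+np.argmax(s[1:,4]); return c[i]+[x0,y0],s[i]
def tri(a,b):
    o1,d1=ray("top",a);o2,d2=ray("side",b)
    A=np.c_[d1,-d2]; s=np.linalg.lstsq(A,o2-o1,rcond=None)[0]
    p,q=o1+d1*s[0],o2+d2*s[1]; return np.round((p+q)*500,1),np.round(np.linalg.norm(p-q)*1000,1)
rt,_=blob(im,(0,150,60),(8,255,255),(240,190,290,225)); print("red top",rt,_,onz("top",rt,.213)*1000)
rs,_=blob(sd,(0,150,60),(8,255,255),(235,240,280,280)); print("red side",rs,_,onz("side",rs,.211)*1000,tri(rt,rs))
bt,_=blob(im,(100,120,50),(125,255,255),(225,195,241,215)); print("btn top",bt,_,onz("top",bt,.15)*1000)
bs,_=blob(sd,(100,120,50),(125,255,255),(220,300,248,330)); print("btn side",bs,_,onz("side",bs,.148)*1000,tri(bt,bs))
```

```text
lid corners [[ 579.  -270.3]
 [ 530.  -362.9]
 [ 375.1 -283.9]
 [ 421.7 -190.1]] c [ 476.44567319 -276.76428903]
yaw -27.02800339885742 175.19344133695856 104.75390362948737
stamp FL FR BR [[454.1 179.2]
 [470.5 -14.8]
 [716.3   8. ]
 [589.5 190.8]]
red top [266.         205.87677725] [ 18   8  17  16 211] [603.15777216  62.54380768 213.        ]
red side [253.33636364 259.47575758] [  8  10  22  20 330] [602.17816678  66.18835117 211.        ] (array([604.3,  63.1, 206.4]), np.float64(1.0))
btn top [232.61643836 206.16438356] [ 3  7 10 10 73] [618.73546262 172.5087745  150.        ]
btn side [231.67078189 311.12345679] [  3   0  17  22 243] [621.90861039 171.21624995 148.        ] (array([619.8, 172.6, 150.7]), np.float64(2.3))
```

Emit:
drive_tool:
  commands:
    - {"hand":1,"translation":[172,350,-20],"angular":[0,0,-0.899]}
    - {"hand":1,"translation":[172,350,-20],"angular":[0,0,-0.899]}
    - {"hand":1,"translation":[172,350,-20],"angular":[0,0,-0.899]}
    - {"hand":1,"translation":[172,350,-20],"angular":[0,0,-0.899]}
    - {"hand":1,"translation":[172,350,-20],"angular":[0,0,-0.899]}
    - {"hand":1,"translation":[172,350,-20],"angular":[0,0,-0.899]}
    - {"hand":1,"translation":[172,350,-20],"angular":[0,0,-0.899]}
    - {"hand":1,"translation":[172,350,-20],"angular":[0,0,-0.899]}
    - {"hand":1,"translation":[172,350,-20],"angular":[0,0,-0.899]}
    - {"hand":1,"translation":[172,350,-20],"angular":[0,0,-0.899]}
  force: 40

```text
t: 2.65
eef_pos: [0.4507, -0.2661, 0.2034]
tool_rot: [0.0, 0.972, -0.235, 0.0]
contact_force: [-0.2, -0.2, 0.1]
gripper_width: 1.001
grasp_force: 0.0
```

Run:
```python
from h import *
im=save("wrist","w0")
o=bot.get_obs();print(o["t"],o["eef_pos"],o["tool_rot"],o["contact_force"],o["q"])
# expected points with measured lid pose
c,s=np.cos(-.4717),np.sin(-.4717)
P=lambda x,y,z:[.4764+c*x-s*y,-.2768+s*x+c*y,.018+z]
for n,p in dict(grip=P(-.028,0,.034),label=P(.06,0,.008),c1=P(.088,.054,.008),c2=P(.088,-.054,.008),c3=P(-.088,-.054,.008),c4=P(-.088,.054,.008)).items(): print(n,np.round(proj("wrist",p),1))
```

```text
2.7 [ 0.45072825 -0.26593201  0.20336625] [ 2.18447407e-04  9.71945634e-01 -2.35205522e-01  1.25967199e-05] [ 0.32603407 -0.16108292 -0.55381349] [ 0.38081069  0.24961666  0.03855683  1.93994944 -0.01116719  0.95213061
 -1.62100709]
grip [315.4 220.1]
label [314.9 111.6]
c1 [249.3  76.1]
c2 [380.2  75.5]
c3 [372.6 275.7]
c4 [258.9 276.2]
```

View pics/w0.png

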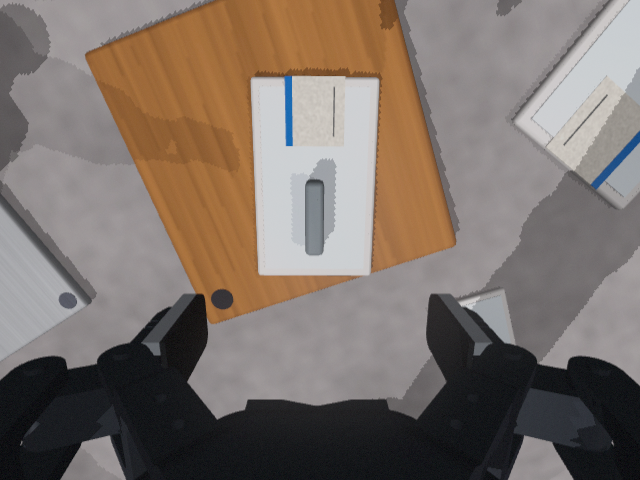

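The wrist view matches the model to within 1–2 px: lid corners (251,78), (380,77), (371,275), (258,275) and bar centre ~(315,217). I'll descend and grip.

Emit:
drive_tool:
  commands:
    - {"hand":1,"translation":[0,0,-60],"angular":[0,0,0]}
    - {"hand":1,"translation":[0,0,-110],"angular":[0,0,0]}
    - {"hand":1,"translation":[0,0,-145],"angular":[0,0,0]}
    - {"hand":1,"translation":[0,0,-159],"angular":[0,0,0]}
    - {"hand":1,"translation":[0,0,-159],"angular":[0,0,0]}
    - {"hand":0,"translation":[0,0,-159],"angular":[0,0,0]}
    - {"hand":0,"translation":[0,0,-159],"angular":[0,0,0]}
    - {"hand":0,"translation":[0,0,-159],"angular":[0,0,0]}
    - {"hand":0,"translation":[0,0,-159],"angular":[0,0,0]}
    - {"hand":0,"translation":[0,0,-159],"angular":[0,0,0]}
    - {"hand":0,"translation":[0,0,-159],"angular":[0,0,0]}
    - {"hand":0,"translation":[0,0,-159],"angular":[0,0,0]}
  force: 50

```text
t: 4.2
eef_pos: [0.4514, -0.2644, 0.0442]
tool_rot: [-0.0, 0.972, -0.234, -0.0]
contact_force: [0.4, -0.3, -0.3]
gripper_width: -0.0
grasp_force: 0.0
```

Run:
```python
from h import *
w=save("wrist","w1"); s=save("side","s1")
a=cv2.resize(s[170:270,270:400],(800,600),interpolation=cv2.INTER_CUBIC)
cv2.imwrite("pics/m1.png",np.hstack([cv2.resize(w,(400,300)),cv2.resize(a,(400,300))])[:,:,::-1])
```

```text
(no output)
```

View pics/m1.png

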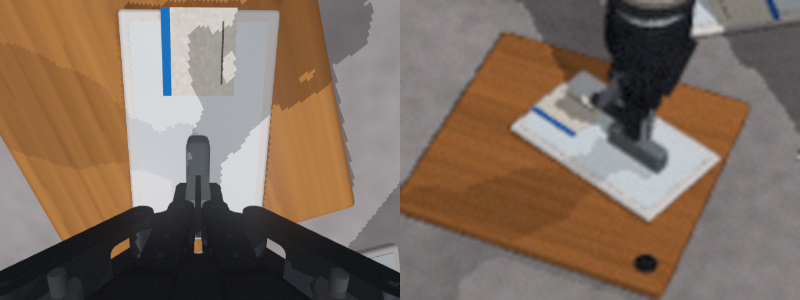

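Run:
```python
from h import *
w=cv2.imread("pics/w1.png"); s=cv2.imread("pics/s1.png")
a=cv2.resize(w[180:430,220:420],(480,600),interpolation=cv2.INTER_CUBIC)
b=cv2.resize(s[180:240,310:342],(320,600),interpolation=cv2.INTER_CUBIC)
cv2.imwrite("pics/m2.png",np.hstack([a,b]))
o=bot.get_obs();print(o["t"],o["gripper_width"],o["grasp_force"],o["contact_force"])
c,s_=np.cos(-.4717),np.sin(-.4717)
P=lambda x,y,z:[.4764+c*x-s_*y,-.2768+s_*x+c*y,.018+z]
for x in (-.06,.004):
  for y in (-.008,.008): print(np.round(proj("wrist",P(x,y,.034)),0))
print("tip",proj("wrist",[.4514,-.2644,.030]))
```

```text
4.3 0.0006054121540535917 0.0 [1.45086375 0.09128168 0.12355772]
[336. 367.]
[300. 367.]
[338. 228.]
[298. 228.]
tip [318.77065625 281.42046874]
```

View pics/m2.png

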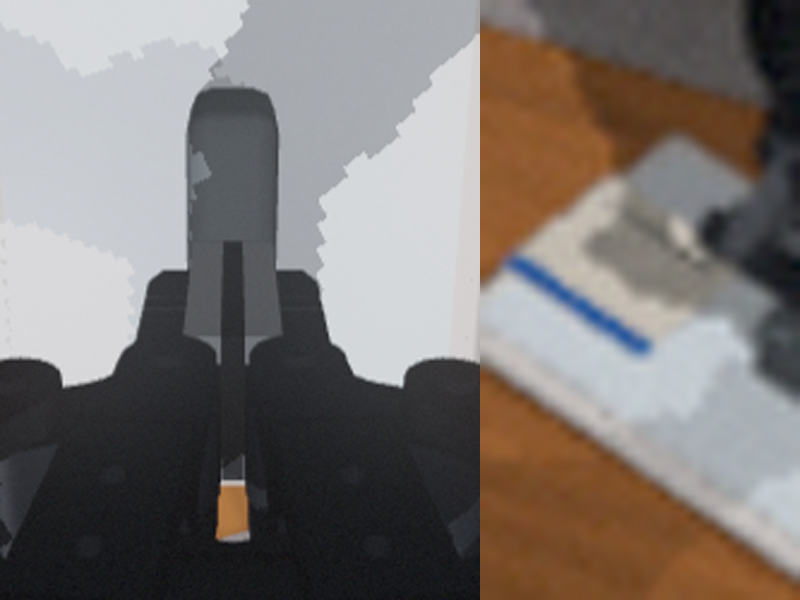

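The gripper reports shut with no grip force, although the bar should be between the pads. A small lift will show whether it holds.

Emit:
drive_tool:
  commands:
    - {"hand":0,"translation":[0,0,15],"angular":[0,0,0]}
    - {"hand":0,"translation":[0,0,30],"angular":[0,0,0]}
    - {"hand":0,"translation":[0,0,30],"angular":[0,0,0]}

```text
t: 4.68
eef_pos: [0.4527, -0.2651, 0.0762]
tool_rot: [0.0, 0.972, -0.234, 0.002]
contact_force: [0.4, -0.2, 0.3]
gripper_width: -0.009
grasp_force: 0.0
```

Run:
```python
from h import *
w=save("wrist","w2"); s=save("side","s2"); w1=cv2.imread("pics/w1.png")
o=bot.get_obs();print(o["t"],o["gripper_width"],o["grasp_force"],o["contact_force"],o["eef_pos"])
print("diff bar/label area",np.abs(w[:220,200:440,::-1].astype(int)-w1[:220,200:440]).mean())
b=cv2.resize(s[150:250,280:380],(600,600),interpolation=cv2.INTER_CUBIC)[:,:400]
b1=cv2.resize(cv2.imread("pics/s1.png")[150:250,280:380],(600,600),interpolation=cv2.INTER_CUBIC)[:,:400,::-1]
a=cv2.resize(w[:,120:520],(500,600))
cv2.imwrite("pics/m3.png",np.hstack([b1,b])[:,:,::-1])
print("tip side z30,52 :",proj("side",[.4514,-.2644,.030]),proj("side",[.4514,-.2644,.052]))
for k in bot.outline_of("side","lid_grip")[:3]: print(k["position"],k["score"])
```

```text
4.775 0.005788627734249764 0.0 [ 0.0643281  -0.51425898 -1.07024258] [ 0.4516579  -0.26457791  0.07481513]
diff bar/label area 35.4361994949495
tip side z30,52 : [346.54730504 219.60288874] [346.98726465 214.55448399]
[338.8, 214.3] 0.75
[424.0, 222.5] 0.75
[377.4, 160.7] 0.68
```

View pics/m3.png

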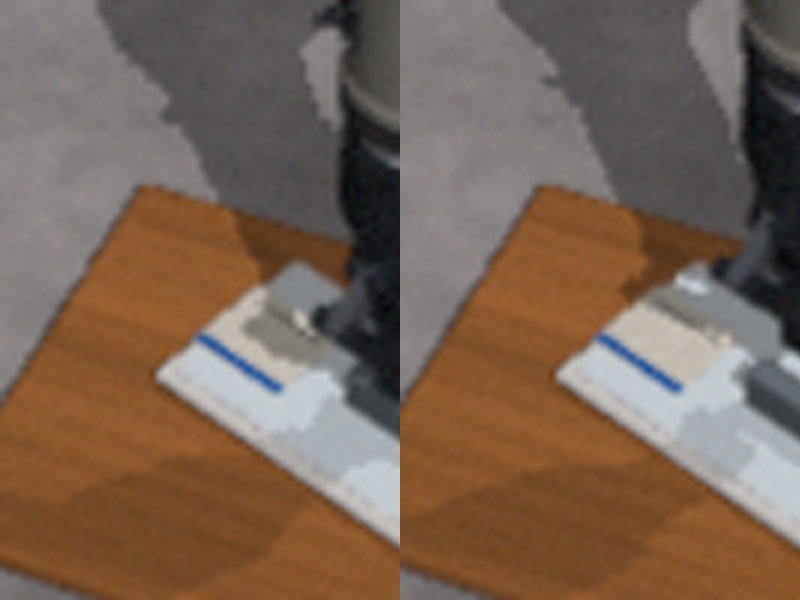

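Run:
```python
from h import *
from scipy.spatial.transform import Rotation as R
o=bot.get_obs(); q=o["tool_rot"]; T=R.from_quat([q[1],q[2],q[3],q[0]]).as_matrix(); p=np.array(o["eef_pos"])
m=bot.camera_model("wrist");V=np.array(m["view"]); c=-V[:3,:3].T@V[:3,3]
print("cam in tool",T.T@(c-p),"axis in tool",T.T@(-V[2,:3]), "t",o["t"])
for dz in (-.03,-.02,-.01,0,.014):
    print(dz,[np.round(proj("wrist",p+T@[x,y,dz])).tolist() for x,y in ((.011,0),(-.011,0),(.011,.01))])
w=cv2.imread("pics/w2.png"); cv2.imwrite("pics/m4.png",cv2.resize(w[180:480,170:470],(600,600),interpolation=cv2.INTER_CUBIC))
```

```text
cam in tool [ 0.06648756 -0.00108882 -0.15059283] axis in tool [-2.62405741e-01  1.32586264e-04  9.64957621e-01] t 4.825
-0.03 [[320.0, 299.0], [320.0, 354.0], [348.0, 299.0]]
-0.02 [[319.0, 288.0], [319.0, 340.0], [346.0, 288.0]]
-0.01 [[319.0, 279.0], [319.0, 327.0], [344.0, 279.0]]
0 [[319.0, 270.0], [319.0, 316.0], [342.0, 270.0]]
0.014 [[319.0, 260.0], [319.0, 303.0], [340.0, 260.0]]
```

View pics/m4.png

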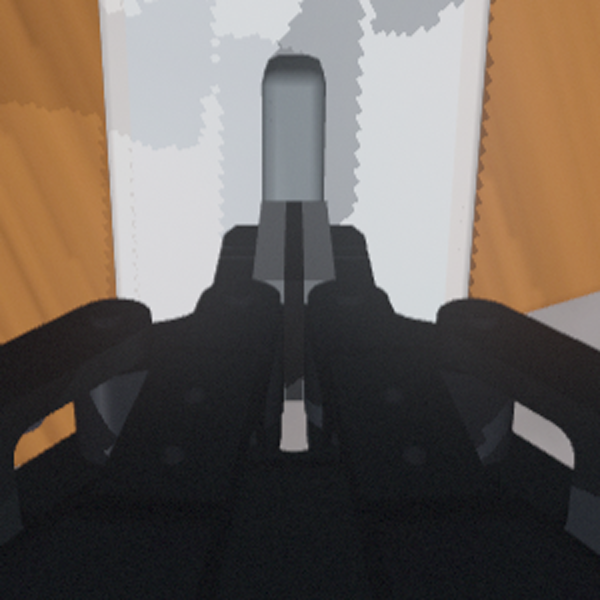

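The shut fingertips image ~25 mm further back than stated: row 280 fits about 11 mm behind the TCP. That explains closing just above the bar. I'll reopen, go lower and close again.

Emit:
drive_tool:
  commands:
    - {"hand":1,"translation":[0,0,0],"angular":[0,0,0]}
    - {"hand":1,"translation":[0,0,0],"angular":[0,0,0]}
    - {"hand":1,"translation":[0,0,0],"angular":[0,0,0]}
    - {"hand":1,"translation":[0,0,-15],"angular":[0,0,0]}
    - {"hand":1,"translation":[0,0,-30],"angular":[0,0,0]}
    - {"hand":1,"translation":[0,0,-40],"angular":[0,0,0]}
    - {"hand":1,"translation":[0,0,-46],"angular":[0,0,0]}
    - {"hand":1,"translation":[0,0,-46],"angular":[0,0,0]}

```text
t: 5.82
eef_pos: [0.4511, -0.2643, 0.0277]
tool_rot: [-0.0, 0.972, -0.234, -0.0]
contact_force: [-0.4, -0.4, -0.6]
gripper_width: 0.998
grasp_force: 0.0
```

Emit:
drive_tool:
  commands:
    - {"hand":0,"translation":[0,0,0],"angular":[0,0,0]}
    - {"hand":0,"translation":[0,0,0],"angular":[0,0,0]}
    - {"hand":0,"translation":[0,0,0],"angular":[0,0,0]}
    - {"hand":0,"translation":[0,0,0],"angular":[0,0,0]}
    - {"hand":0,"translation":[0,0,0],"angular":[0,0,0]}

```text
t: 6.45
eef_pos: [0.4517, -0.2646, 0.0287]
tool_rot: [0.0, 0.972, -0.234, 0.0]
contact_force: [-1.8, 0.4, 3.9]
gripper_width: 0.171
grasp_force: 49.9
```

Emit:
drive_tool:
  commands:
    - {"hand":0,"translation":[0,0,15],"angular":[0,0,0]}
    - {"hand":0,"translation":[0,0,35],"angular":[0,0,0]}
    - {"hand":0,"translation":[-5,50,35],"angular":[0,0,0.12]}
    - {"hand":0,"translation":[-5,110,35],"angular":[0,0,0.27]}
    - {"hand":0,"translation":[-5,170,35],"angular":[0,0,0.42]}
    - {"hand":0,"translation":[-5,230,35],"angular":[0,0,0.562]}
    - {"hand":0,"translation":[-5,280,35],"angular":[0,0,0.562]}
    - {"hand":0,"translation":[-5,313,35],"angular":[0,0,0.562]}
    - {"hand":0,"translation":[-5,313,35],"angular":[0,0,0.562]}
    - {"hand":0,"translation":[-5,313,35],"angular":[0,0,0.562]}

```text
t: 7.7
eef_pos: [0.4463, 0.0477, 0.0636]
tool_rot: [0.0, 0.999, 0.045, -0.0]
contact_force: [-0.2, -0.6, -1.8]
gripper_width: 0.173
grasp_force: 49.3
```

Run:
```python
from h import *
t=save("top","t3");w=save("wrist","w3")
o=bot.get_obs();print(o["t"],o["gripper_width"],o["grasp_force"],o["contact_force"],o["eef_pos"],np.degrees(2*np.arctan2(o["tool_rot"][2],o["tool_rot"][1])))
a=cv2.resize(t[165:305,200:350],(400,373),interpolation=cv2.INTER_CUBIC)
b=cv2.resize(w,(400,300)); b=np.vstack([b,np.zeros((73,400,3),np.uint8)])
cv2.imwrite("pics/m5.png",np.hstack([a,b])[:,:,::-1])
c,s=np.cos(np.radians(5.2)),np.sin(np.radians(5.2)); S=lambda x,y,z:[.6035+c*x-s*y,.0626+s*x+c*y,z]
for n,p in dict(FL=S(-.14,.13,.012),FR=S(-.14,-.065,.012),headL=S(-.026,.03,.128),headR=S(-.026,-.03,.128),houseF=S(-.005,.06,.129),stopR=S(.029,-.04,.032),lab=S(.06-.13,0,.055+.008),lc1=S(.088-.13,.054,.063),lc2=S(.088-.13,-.054,.063)).items(): print(n,np.round(proj("wrist",p),1))
```

```text
7.8 0.17083836122572507 49.27137494087219 [-0.99491847 -0.72247745 -1.54582206] [0.44633483 0.04711339 0.06342779] 5.020505608034866
FL [ 85.6 228.8]
FR [430.8 227.3]
headL [ 144.7 -236.5]
headR [ 479.4 -237.9]
houseF [ -60.2 -411.1]
stopR [ 415.7 -180. ]
lab [314.7  80.9]
lc1 [164.7  -1.9]
lc2 [463.8  -3.2]
```

View pics/m5.png

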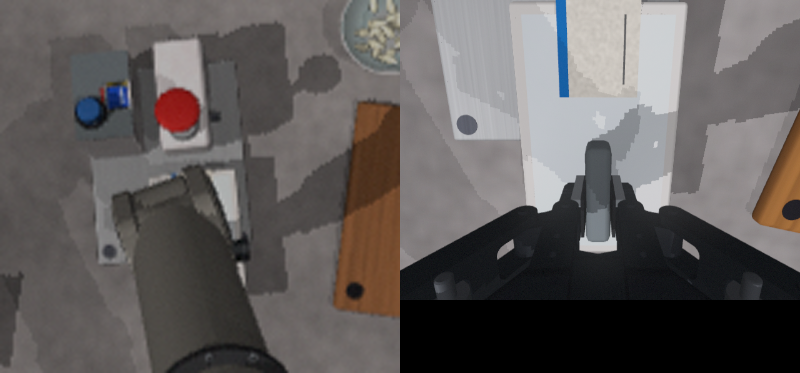

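The lid is held square, with label, blue stripe and grip in view and the stamp plate's front-left corner at ~(88,224) in wrist pixels. I'll measure the lateral offset and yaw more precisely.

Run:
```python
from h import *
w=cv2.imread("pics/w3.png"); g=cv2.GaussianBlur(cv2.cvtColor(w,cv2.COLOR_BGR2GRAY),(5,5),0).astype(int)
for r in (20,60,120,180,220):
    row=g[r]; d=row[4:]-row[:-4]
    L=150+np.argmax(d[150:230]); R=420+np.argmin(d[420:500]); print(r,"lid edges",L+2,d[L],R+2,d[R],"stamp left",20+np.argmax(d[20:120])+2,d[20:120].max())
for c in (95,110,130,150,165):
    col=g[:,c]; d=col[4:]-col[:-4]; i=190+np.argmin(d[190:260]); print(c,"front edge",i+2,d[i])
v=bot.camera_model("wrist"); o=bot.get_obs(); 
h=cv2.cvtColor(w,cv2.COLOR_BGR2HSV); m=cv2.inRange(h,(100,120,60),(125,255,255)); ys,xs=np.where(m[:200]>0); print("blue",xs.min(),xs.max(),ys.min(),ys.max())
for z in (.012,):
  A=onz("wrist",(88,224),z); print("FL",A*1000)
c,s=np.cos(np.radians(5.2)),np.sin(np.radians(5.2)); S=lambda x,y,z:[.6035+c*x-s*y,.0626+s*x+c*y,z]
print("plate left edge pred",[np.round(proj("wrist",S(x,.13,.012)),1) for x in (-.14,-.1,-.05,-.01)])
print("front pred",[np.round(proj("wrist",S(-.14,y,.012)),1) for y in (.13,.12,.1)])
print("lid z.061 pred",[np.round(proj("wrist",S(x-.13,y,.061)),1) for x in (.07,0) for y in (.054,-.054)])
```

```text
20 lid edges 175 20 458 -66 stamp left 53 37
60 lid edges 178 20 455 -66 stamp left 60 39
120 lid edges 183 20 449 -63 stamp left 70 49
180 lid edges 189 22 444 -39 stamp left 80 44
220 lid edges 193 19 440 -42 stamp left 87 40
95 front edge 223 -45
110 front edge 223 -44
130 front edge 223 -40
150 front edge 223 -38
165 front edge 222 -33
blue 249 269 0 154
FL [455.24726585 177.80021167  12.        ]
plate left edge pred [array([ 85.6, 228.8]), array([ 72.9, 156.4]), array([55.1, 54.2]), array([ 38.9, -38.7])]
front pred [array([ 85.6, 228.8]), array([103.3, 228.8]), array([138.7, 228.6])]
lid z.061 pred [array([172.2,  54. ]), array([457. ,  52.7]), array([189.7, 232.7]), array([441.4, 231.6])]
```

Emit:
drive_tool:
  commands:
    - {"hand":0,"translation":[5,-1,-25],"angular":[0,0,0]}
    - {"hand":0,"translation":[10,-1,-36],"angular":[0,0,0]}
    - {"hand":0,"translation":[10,-1,-39],"angular":[0,0,0]}
    - {"hand":0,"translation":[10,-1,-40],"angular":[0,0,0]}
    - {"hand":0,"translation":[10,-1,-40],"angular":[0,0,0]}

```text
t: 8.43
eef_pos: [0.4566, 0.0476, 0.0237]
tool_rot: [-0.0, 0.999, 0.045, 0.0]
contact_force: [0.2, -0.5, -1.7]
gripper_width: 0.173
grasp_force: 49.2
```

Emit:
drive_tool:
  commands:
    - {"hand":0,"translation":[0,0,-1],"angular":[0,0,0]}
    - {"hand":0,"translation":[0,0,-1.5],"angular":[0,0,0]}
    - {"hand":0,"translation":[0,0,-1.5],"angular":[0,0,0]}

```text
t: 8.8
eef_pos: [0.4567, 0.0476, 0.0226]
tool_rot: [0.0, 0.999, 0.045, 0.0]
contact_force: [-2.9, -1.1, 8.7]
gripper_width: 0.171
grasp_force: 50.6
```

Emit:
drive_tool:
  commands:
    - {"hand":0,"translation":[0,0,0.7],"angular":[0,0,0]}
    - {"hand":0,"translation":[14,1.3,0.7],"angular":[0,0,0]}
    - {"hand":0,"translation":[28,2.5,0.7],"angular":[0,0,0]}
    - {"hand":0,"translation":[40,3.6,0.7],"angular":[0,0,0]}
    - {"hand":0,"translation":[48,4.4,0.7],"angular":[0,0,0]}
    - {"hand":0,"translation":[52,4.7,0.7],"angular":[0,0,0]}
    - {"hand":0,"translation":[52,4.7,0.7],"angular":[0,0,0]}

```text
t: 9.68
eef_pos: [0.5088, 0.0523, 0.0227]
tool_rot: [0.0, 0.999, 0.045, -0.0]
contact_force: [-2.9, 1.1, 6.3]
gripper_width: 0.175
grasp_force: 50.2
```

Emit:
drive_tool:
  commands:
    - {"hand":0,"translation":[3,0.3,0],"angular":[0,0,0]}
    - {"hand":0,"translation":[5,0.5,0],"angular":[0,0,0]}
    - {"hand":0,"translation":[5,0.5,0],"angular":[0,0,0]}

```text
t: 10.05
eef_pos: [0.5133, 0.0527, 0.0227]
tool_rot: [0.0, 0.999, 0.045, -0.001]
contact_force: [-4.8, -0.5, 6.8]
gripper_width: 0.176
grasp_force: 50.4
```

Emit:
drive_tool:
  commands:
    - {"hand":0,"translation":[2,0.2,0.3],"angular":[0,0,0]}
    - {"hand":0,"translation":[3,0.3,0.3],"angular":[0,0,0]}
    - {"hand":0,"translation":[3,0.3,0.3],"angular":[0,0,0]}

```text
t: 10.42
eef_pos: [0.517, 0.0531, 0.0227]
tool_rot: [-0.0, 0.999, 0.045, 0.0]
contact_force: [-0.0, 0.1, -1.3]
gripper_width: 0.172
grasp_force: 49.4
```

Emit:
drive_tool:
  commands:
    - {"hand":0,"translation":[1,0.1,0],"angular":[0,0,0]}
    - {"hand":0,"translation":[2,0.2,0],"angular":[0,0,0]}
    - {"hand":0,"translation":[2,0.2,0],"angular":[0,0,0]}

```text
t: 10.8
eef_pos: [0.5179, 0.0532, 0.0227]
tool_rot: [0.0, 0.999, 0.045, -0.0]
contact_force: [-2.6, -0.0, 1.5]
gripper_width: 0.171
grasp_force: 49.6
```

Emit:
drive_tool:
  commands:
    - {"hand":0,"translation":[1,0.1,0],"angular":[0,0,0]}
    - {"hand":0,"translation":[1,0.1,0],"angular":[0,0,0]}
    - {"hand":0,"translation":[1,0.1,0],"angular":[0,0,0]}

```text
t: 11.18
eef_pos: [0.5179, 0.0532, 0.0227]
tool_rot: [0.0, 0.999, 0.045, -0.001]
contact_force: [-6.6, 0.9, 5.0]
gripper_width: 0.168
grasp_force: 50.2
```

Emit:
drive_tool:
  commands:
    - {"hand":0,"translation":[1,0.1,0],"angular":[0,0,0]}
    - {"hand":0,"translation":[1,0.1,0],"angular":[0,0,0]}
    - {"hand":0,"translation":[1,0.1,0],"angular":[0,0,0]}

```text
t: 11.55
eef_pos: [0.5179, 0.0531, 0.0227]
tool_rot: [0.0, 0.999, 0.045, -0.002]
contact_force: [-9.9, -0.3, 9.0]
gripper_width: 0.173
grasp_force: 50.6
```

The lid has stalled against the back stop: the last 2 mm only raised the force. I'll ease off, release and rise for a check.

Emit:
drive_tool:
  commands:
    - {"hand":0,"translation":[-2,-0.2,0.3],"angular":[0,0,0]}
    - {"hand":0.5,"translation":[-2,-0.2,0.3],"angular":[0,0,0]}
    - {"hand":0.6,"translation":[-2,-0.2,0.3],"angular":[0,0,0]}
    - {"hand":0.6,"translation":[-2,-0.2,0.3],"angular":[0,0,0]}
    - {"hand":0.6,"translation":[-2,-0.2,0.3],"angular":[0,0,0]}
    - {"hand":0.6,"translation":[-2,-0.2,40],"angular":[0,0,0]}
    - {"hand":0.6,"translation":[-20,0,95],"angular":[0,0,0]}
    - {"hand":0.6,"translation":[-50,0,150],"angular":[0,0,0]}
    - {"hand":0.6,"translation":[-60,0,200],"angular":[0,0,0]}
    - {"hand":0.6,"translation":[-60,0,200],"angular":[0,0,0]}

```text
t: 12.8
eef_pos: [0.4624, 0.054, 0.2268]
tool_rot: [-0.0, 0.999, 0.045, 0.004]
contact_force: [-0.2, -0.5, 0.1]
gripper_width: 0.595
grasp_force: 0.0
```

Run:
```python
from h import *
w=save("wrist","w4"); save("top","t4")
o=bot.get_obs();print(o["t"],o["eef_pos"],np.degrees(2*np.arctan2(o["tool_rot"][2],o["tool_rot"][1])))
cv2.imwrite("pics/m6.png",w[:,:,::-1])
c,s=np.cos(np.radians(5.2)),np.sin(np.radians(5.2)); S=lambda x,y,z:[.6046+c*x-s*y,.0624+s*x+c*y,z]
for n,p in dict(FL=S(-.14,.13,.012),FR=S(-.14,-.065,.012),l1=S(-.148,.054,.02),l2=S(-.148,-.054,.02),l3=S(-.03,.054,.02),l4=S(-.03,-.054,.02),hl=S(-.026,.03,.128),hr=S(-.026,-.03,.128),ram=S(0,0,.215),btn=S(.026,.108,.152)).items(): print(n,np.round(proj("wrist",p),1))
```

```text
12.9 [0.4605908  0.05339009 0.22309987] 5.143443413654584
FL [190.5 203.7]
FR [386.8 203.3]
l1 [266.3 213.1]
l2 [376.7 212.8]
l3 [261.3  83.4]
l4 [382.   83.1]
hl [274.8  50.7]
hr [373.5  50.5]
ram [329.3 -83.7]
btn [112.9 -72.1]
```

View pics/m6.png

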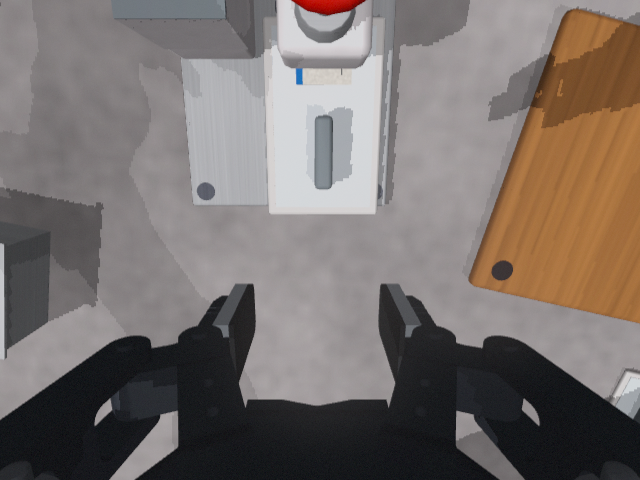

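The lid sits on the bed with corners (268,213) and (378,213). The plate front is at row 205 and the head is above the label. That was my tenth picture, so from here I check by numbers.

Run:
```python
from h import *
w=cv2.imread("pics/w4.png"); G=cv2.GaussianBlur(cv2.cvtColor(w,cv2.COLOR_BGR2GRAY),(3,3),0).astype(float)
def sub(d):
    i=np.argmax(np.abs(d)); 
    if 0<i<len(d)-1:
        a,b,c=np.abs(d[i-1:i+2]); return i+.5*(a-c)/(a-2*b+c),d[i]
    return i,d[i]
def e(arr,lo,hi):
    d=arr[2:]-arr[:-2]; s,v=sub(d[lo:hi]); return round(lo+1+s,1),round(v)
for r in (90,110,130,150,170,190,198): print(r,"plateL",e(G[r],170,215),"lidL",e(G[r],255,285),"lidR",e(G[r],368,383),"plateR",e(G[r],382,396))
for c in (200,220,240,255): print(c,"front",e(G[:,c],196,214))
for c in (280,300,320,340,360,370): print(c,"rear lid",e(G[:,c],204,222))
for r in (20,30,40): print(r,"head",e(G[r],268,292),e(G[r],360,380))
c,s=np.cos(np.radians(5.2)),np.sin(np.radians(5.2)); S=lambda x,y,z:[.6046+c*x-s*y,.0624+s*x+c*y,z]
for n,p in dict(pl=S(-.1,.13,.012),pr=S(-.1,-.065,.012),ll=S(-.1,.054,.02),lr=S(-.1,-.054,.02),hl=S(-.026,.03,.105),hr=S(-.026,-.03,.105)).items(): print(n,np.round(proj("wrist",p),1))
```

```text
90 plateL (np.float64(183.4), 25) lidL (np.float64(264.7), 26) lidR (np.float64(380.8), -55) plateR (np.float64(389.9), -49)
110 plateL (np.float64(184.7), 24) lidL (np.float64(265.9), 27) lidR (np.float64(379.9), -53) plateR (np.float64(389.0), -46)
130 plateL (np.float64(186.9), 40) lidL (np.float64(266.0), 34) lidR (np.float64(379.0), -53) plateR (np.float64(387.8), -47)
150 plateL (np.float64(188.5), 33) lidL (np.float64(266.9), 38) lidR (np.float64(378.1), -51) plateR (np.float64(386.7), -43)
170 plateL (np.float64(189.8), 27) lidL (np.float64(267.5), 29) lidR (np.float64(377.2), -49) plateR (np.float64(385.9), -44)
190 plateL (np.int64(215), 60) lidL (np.float64(268.0), 31) lidR (np.float64(377.0), -79) plateR (np.float64(385.0), -40)
198 plateL (np.float64(200.3), -42) lidL (np.float64(268.3), 30) lidR (np.float64(376.3), -68) plateR (np.float64(384.4), -36)
200 front (np.float64(197.6), 51)
220 front (np.float64(204.2), -24)
240 front (np.float64(204.1), -24)
255 front (np.float64(204.2), -22)
280 rear lid (np.float64(213.7), -35)
300 rear lid (np.float64(213.7), -35)
320 rear lid (np.float64(213.6), -39)
340 rear lid (np.float64(213.7), -44)
360 rear lid (np.float64(213.7), -44)
370 rear lid (np.float64(213.7), -40)
20 head (np.float64(277.3), 42) (np.float64(369.8), -28)
30 head (np.float64(277.6), 37) (np.float64(372.3), 27)
40 head (np.float64(277.8), 38) (np.float64(372.0), 33)
pl [186.7 162.7]
pr [388.8 162.3]
ll [264.4 163.1]
lr [378.8 162.8]
hl [278.6  58.6]
hr [368.3  58.4]
```

The lid is centred within 0.7 mm and square. Now shut the hand and go over the button.

Emit:
drive_tool:
  commands:
    - {"hand":0,"translation":[0,40,25],"angular":[0,0,0]}
    - {"hand":0,"translation":[40,85,25],"angular":[0,0,0]}
    - {"hand":0,"translation":[90,119,25],"angular":[0,0,0]}
    - {"hand":0,"translation":[140,119,25],"angular":[0,0,0]}
    - {"hand":0,"translation":[160,119,10],"angular":[0,0,0]}
    - {"hand":0,"translation":[160,119,-20],"angular":[0,0,0]}
    - {"hand":0,"translation":[160,119,-48],"angular":[0,0,0]}
    - {"hand":0,"translation":[160,119,-48],"angular":[0,0,0]}

```text
t: 13.9
eef_pos: [0.618, 0.1715, 0.1703]
tool_rot: [0.001, 0.999, 0.045, -0.004]
contact_force: [-0.4, 0.1, -0.3]
gripper_width: 0.002
grasp_force: 0.0
```

```bash
cat >> h.py <<'E'
from scipy.spatial.transform import Rotation as Rt
def tri(a,b):
    o1,d1=ray("top",a);o2,d2=ray("side",b)
    s=np.linalg.lstsq(np.c_[d1,-d2],o2-o1,rcond=None)[0]
    return np.round((o1+d1*s[0]+o2+d2*s[1])*500,1)
def drum(cam):
    im=bot.read_camera(cam)
    c,s=np.cos(np.radians(5.2)),np.sin(np.radians(5.2)); x,y=0.045,0.08
    return im
E
python3 - <<'E'
from h import *
im0=cv2.imread("pics/t4.png"); h=cv2.cvtColor(im0,cv2.COLOR_BGR2HSV)[185:220,225:260]
m=cv2.inRange(h,(100,120,50),(125,255,255)); n,l,s,c=cv2.connectedComponentsWithStats(m)
for i in range(1,n): print("blue blobs t4",s[i],c[i]+[225,185])
for x in range(240,252): print([tuple(int(v) for v in im0[y,x,::-1]) for y in (198,201,204)])
o=bot.get_obs();print(o["t"],o["eef_pos"],o["contact_force"],o["gripper_width"])
E
```

```text
blue blobs t4 [15 12  8  9 53] [243.20754717 201.16981132]
blue blobs t4 [ 3 17 10 10 66] [232.51515152 205.93939394]
[(22, 44, 102), (33, 49, 92), (33, 45, 73)]
[(21, 58, 143), (9, 37, 97), (13, 37, 94)]
[(25, 60, 145), (12, 38, 98), (11, 35, 92)]
[(26, 58, 146), (13, 40, 98), (13, 37, 94)]
[(38, 66, 144), (29, 48, 102), (16, 37, 90)]
[(107, 123, 161), (88, 101, 134), (36, 54, 99)]
[(24, 58, 143), (58, 86, 151), (22, 54, 131)]
[(52, 67, 128), (55, 72, 135), (36, 58, 126)]
[(151, 146, 145), (162, 157, 162), (102, 111, 137)]
[(53, 50, 50), (70, 67, 67), (88, 84, 85)]
[(54, 51, 51), (54, 50, 50), (57, 55, 56)]
[(56, 54, 55), (54, 52, 51), (55, 54, 54)]
13.9 [0.6180331  0.17151229 0.17025104] [-0.36152008  0.12380146 -0.33508522] 0.0018983088593951896
```

Emit:
drive_tool:
  commands:
    - {"hand":0,"translation":[0,0,-8],"angular":[0,0,0]}
    - {"hand":0,"translation":[0,0,-16],"angular":[0,0,0]}
    - {"hand":0,"translation":[0,0,-16],"angular":[0,0,0]}

```text
t: 14.28
eef_pos: [0.6202, 0.1723, 0.1586]
tool_rot: [0.0, 0.999, 0.045, -0.0]
contact_force: [-0.4, 0.5, 0.2]
gripper_width: -0.003
grasp_force: 0.0
```

Emit:
drive_tool:
  commands:
    - {"hand":0,"translation":[0,0,-8],"angular":[0,0,0]}
    - {"hand":0,"translation":[0,0,-10],"angular":[0,0,0]}
    - {"hand":0,"translation":[0,0,-10],"angular":[0,0,0]}

```text
t: 14.65
eef_pos: [0.6203, 0.1724, 0.1487]
tool_rot: [0.0, 0.999, 0.045, -0.0]
contact_force: [-0.4, 1.1, 0.3]
gripper_width: 0.005
grasp_force: 0.0
```

Emit:
drive_tool:
  commands:
    - {"hand":0,"translation":[0,0,-5],"angular":[0,0,0]}
    - {"hand":0,"translation":[0,0,-9],"angular":[0,0,0]}
    - {"hand":0,"translation":[0,0,-9],"angular":[0,0,0]}

```text
t: 15.02
eef_pos: [0.6208, 0.1726, 0.14]
tool_rot: [-0.0, 0.999, 0.045, 0.0]
contact_force: [0.3, -0.4, 3.1]
gripper_width: 0.001
grasp_force: 1.5
```

Emit:
drive_tool:
  commands:
    - {"hand":0,"translation":[0,0,-4],"angular":[0,0,0]}
    - {"hand":0,"translation":[0,0,-4],"angular":[0,0,0]}
    - {"hand":0,"translation":[0,0,-4],"angular":[0,0,0]}

```text
t: 15.4
eef_pos: [0.6205, 0.1725, 0.1358]
tool_rot: [-0.0, 0.999, 0.045, 0.0]
contact_force: [1.2, 1.0, 1.0]
gripper_width: 0.002
grasp_force: 0.9
```

Emit:
drive_tool:
  commands:
    - {"hand":0,"translation":[0,0,-6],"angular":[0,0,0]}
    - {"hand":0,"translation":[0,0,-10.5],"angular":[0,0,0]}
    - {"hand":0,"translation":[0,0,-11],"angular":[0,0,0]}
    - {"hand":0,"translation":[0,0,-11],"angular":[0,0,0]}

```text
t: 15.9
eef_pos: [0.621, 0.1726, 0.1286]
tool_rot: [-0.0, 0.999, 0.045, 0.001]
contact_force: [-9.2, -2.7, 28.9]
gripper_width: -0.002
grasp_force: 14.1
```

Emit:
drive_tool:
  commands:
    - {"hand":0,"translation":[0,0,12],"angular":[0,0,0]}
    - {"hand":0,"translation":[0,0,26],"angular":[0,0,0]}
    - {"hand":0,"translation":[0,0,26],"angular":[0,0,0]}

```text
t: 16.27
eef_pos: [0.6207, 0.1725, 0.1514]
tool_rot: [-0.0, 0.999, 0.045, 0.0]
contact_force: [-0.3, 0.2, -0.6]
gripper_width: 0.002
grasp_force: 0.0
```

```bash
cat > d.py <<'E'
from h import *
W=onz("top",(244.5,200.5),.122)
for cam in ("top","side","wrist"):
    im=bot.read_camera(cam); p=proj(cam,W); 
    u,v=np.round(p).astype(int); print(cam,(u,v))
    if 8<u<632 and 8<v<472:
        k=3 if cam!="wrist" else 12
        b=im[v-k:v+k+1,u-k:u+k+1].reshape(-1,3); h=cv2.cvtColor(b[None],cv2.COLOR_RGB2HSV)[0]
        sat=h[h[:,1]>110]; print(" n",len(b),"sat",len(sat),"hue med",np.median(sat[:,0]) if len(sat) else None,"rgb",np.median(b[h[:,1]>110],0) if len(sat) else np.median(b,0))
o=bot.get_obs(); print(np.round(W,4),o["t"],o["eef_pos"],o["contact_force"])
E
python3 d.py
```

```text
top (np.int64(244), np.int64(201))
 n 49 sat 14 hue med 23.5 rgb [113.   94.5  28. ]
side (np.int64(229), np.int64(303))
 n 49 sat 2 hue med 106.0 rgb [ 9.  13.5 18.5]
wrist (np.int64(387), np.int64(233))
 n 625 sat 474 hue med 27.0 rgb [210. 188.   0.]
[0.6437 0.1398 0.122 ] 16.425 [0.61977885 0.17213208 0.14984332] [-0.0188919   0.34496712 -0.85472692]
```

The drum shows yellow (2) after one press. Next press, then check.

Emit:
drive_tool:
  commands:
    - {"hand":0,"translation":[0,0,-8],"angular":[0,0,0]}
    - {"hand":0,"translation":[0,0,-16],"angular":[0,0,0]}
    - {"hand":0,"translation":[0,0,-24],"angular":[0,0,0]}
    - {"hand":0,"translation":[0,0,-25],"angular":[0,0,0]}
    - {"hand":0,"translation":[0,0,-25],"angular":[0,0,0]}
    - {"hand":0,"translation":[0,0,-12],"angular":[0,0,0]}
    - {"hand":0,"translation":[0,0,0],"angular":[0,0,0]}
    - {"hand":0,"translation":[0,0,0],"angular":[0,0,0]}
    - {"hand":0,"translation":[0,0,0],"angular":[0,0,0]}

```text
t: 17.55
eef_pos: [0.62, 0.1723, 0.15]
tool_rot: [0.0, 0.999, 0.045, -0.001]
contact_force: [0.1, -0.4, 0.3]
gripper_width: 0.0
grasp_force: 0.0
```

```bash
python3 d.py
```

```text
top (np.int64(244), np.int64(201))
 n 49 sat 8 hue med 1.0 rgb [106.  33.  32.]
side (np.int64(229), np.int64(303))
 n 49 sat 2 hue med 105.5 rgb [12.5 17.5 23.5]
wrist (np.int64(387), np.int64(233))
 n 625 sat 368 hue med 179.0 rgb [193.  52.  55.]
[0.6437 0.1398 0.122 ] 17.7 [0.61999397 0.17225366 0.15002502] [-0.67425781  0.04652777 -0.24777759]
```

Emit:
drive_tool:
  commands:
    - {"hand":0,"translation":[0,0,-8],"angular":[0,0,0]}
    - {"hand":0,"translation":[0,0,-16],"angular":[0,0,0]}
    - {"hand":0,"translation":[0,0,-24],"angular":[0,0,0]}
    - {"hand":0,"translation":[0,0,-25],"angular":[0,0,0]}
    - {"hand":0,"translation":[0,0,-25],"angular":[0,0,0]}
    - {"hand":0,"translation":[0,0,-12],"angular":[0,0,0]}
    - {"hand":0,"translation":[0,0,0],"angular":[0,0,0]}
    - {"hand":0,"translation":[0,0,0],"angular":[0,0,0]}
    - {"hand":0,"translation":[0,0,0],"angular":[0,0,0]}

```text
t: 18.82
eef_pos: [0.6199, 0.1722, 0.15]
tool_rot: [0.0, 0.999, 0.045, -0.001]
contact_force: [0.5, 0.0, -0.2]
gripper_width: -0.0
grasp_force: 0.0
```

```bash
python3 d.py
```

```text
top (np.int64(244), np.int64(201))
 n 49 sat 4 hue med 9.0 rgb [55.5 38.  30.5]
side (np.int64(229), np.int64(303))
 n 49 sat 5 hue med 105.0 rgb [13. 14. 24.]
wrist (np.int64(387), np.int64(233))
 n 625 sat 298 hue med 11.0 rgb [114.  80.  61.]
[0.6437 0.1398 0.122 ] 18.975 [0.61997892 0.17226639 0.15002989] [0.35125076 0.18412121 0.14121101]
```

Red (3), then brown (4). One more press.

Emit:
drive_tool:
  commands:
    - {"hand":0,"translation":[0,0,-8],"angular":[0,0,0]}
    - {"hand":0,"translation":[0,0,-16],"angular":[0,0,0]}
    - {"hand":0,"translation":[0,0,-24],"angular":[0,0,0]}
    - {"hand":0,"translation":[0,0,-25],"angular":[0,0,0]}
    - {"hand":0,"translation":[0,0,-25],"angular":[0,0,0]}
    - {"hand":0,"translation":[0,0,-12],"angular":[0,0,0]}
    - {"hand":0,"translation":[0,0,0],"angular":[0,0,0]}
    - {"hand":0,"translation":[0,0,0],"angular":[0,0,0]}
    - {"hand":0,"translation":[0,0,0],"angular":[0,0,0]}

```text
t: 20.1
eef_pos: [0.62, 0.1722, 0.15]
tool_rot: [0.0, 0.999, 0.045, -0.001]
contact_force: [-0.5, -0.6, -0.3]
gripper_width: -0.005
grasp_force: 0.0
```

```bash
python3 d.py
```

```text
top (np.int64(244), np.int64(201))
 n 49 sat 5 hue med 65.0 rgb [32. 70. 39.]
side (np.int64(229), np.int64(303))
 n 49 sat 2 hue med 124.0 rgb [14.  12.5 21. ]
wrist (np.int64(387), np.int64(233))
 n 625 sat 388 hue med 68.0 rgb [ 45. 150.  73.]
[0.6437 0.1398 0.122 ] 20.25 [0.61998173 0.17225035 0.150026  ] [ 0.23939905 -0.56074734 -0.19558135]
```

Green 5 shows. Move over the ram handle.

Emit:
drive_tool:
  commands:
    - {"hand":0,"translation":[0,0,50],"angular":[0,0,0]}
    - {"hand":0,"translation":[0,0,90],"angular":[0,0,0]}
    - {"hand":0,"translation":[-5,-45,92],"angular":[0,0,0]}
    - {"hand":0,"translation":[-15.5,-95,92],"angular":[0,0,0]}
    - {"hand":0,"translation":[-15.5,-109.5,80],"angular":[0,0,0]}
    - {"hand":0,"translation":[-15.5,-109.5,63],"angular":[0,0,0]}
    - {"hand":0,"translation":[-15.5,-109.5,62],"angular":[0,0,0]}
    - {"hand":0,"translation":[-15.5,-109.5,62],"angular":[0,0,0]}

```text
t: 21.25
eef_pos: [0.6048, 0.0651, 0.2124]
tool_rot: [-0.0, 0.999, 0.046, -0.0]
contact_force: [0.6, -1.3, 1.3]
gripper_width: -0.002
grasp_force: 0.0
```

Emit:
drive_tool:
  commands:
    - {"hand":0,"translation":[0,0,-5],"angular":[0,0,0]}
    - {"hand":0,"translation":[0,0,-10],"angular":[0,0,0]}
    - {"hand":0,"translation":[0,0,-10],"angular":[0,0,0]}

```text
t: 21.62
eef_pos: [0.6054, 0.064, 0.2032]
tool_rot: [-0.001, 0.999, 0.045, 0.001]
contact_force: [-0.3, 3.0, 4.1]
gripper_width: 0.002
grasp_force: 2.1
```

Emit:
drive_tool:
  commands:
    - {"hand":0,"translation":[0,0,-8],"angular":[0,0,0]}
    - {"hand":0,"translation":[0,0,-16],"angular":[0,0,0]}
    - {"hand":0,"translation":[0,0,-22],"angular":[0,0,0]}
    - {"hand":0,"translation":[0,0,-25],"angular":[0,0,0]}
    - {"hand":0,"translation":[0,0,-25],"angular":[0,0,0]}

```text
t: 22.25
eef_pos: [0.6056, 0.0639, 0.1792]
tool_rot: [-0.001, 0.999, 0.045, 0.001]
contact_force: [-2.1, 2.0, 7.5]
gripper_width: 0.003
grasp_force: 3.9
```

Emit:
drive_tool:
  commands:
    - {"hand":0,"translation":[0,0,-2],"angular":[0,0,0]}
    - {"hand":0,"translation":[0,0,-3],"angular":[0,0,0]}
    - {"hand":0,"translation":[0,0,-3],"angular":[0,0,0]}

```text
t: 22.62
eef_pos: [0.6057, 0.064, 0.179]
tool_rot: [-0.0, 0.999, 0.045, 0.002]
contact_force: [-8.8, 0.7, 26.5]
gripper_width: -0.003
grasp_force: 13.2
```

The die is firmly on the label: stalled at z 179 with 26 N. Release and retreat.

Emit:
drive_tool:
  commands:
    - {"hand":0,"translation":[0,0,5],"angular":[0,0,0]}
    - {"hand":0,"translation":[0,0,18],"angular":[0,0,0]}
    - {"hand":0,"translation":[0,0,34],"angular":[0,0,0]}
    - {"hand":0,"translation":[0,0,60],"angular":[0,0,0]}
    - {"hand":0,"translation":[0,0,100],"angular":[0,0,0]}
    - {"hand":0,"translation":[-60,0,120],"angular":[0,0,0]}
    - {"hand":0,"translation":[-120,0,120],"angular":[0,0,0]}
    - {"hand":0,"translation":[-144,-10,100],"angular":[0,0,0]}
    - {"hand":0,"translation":[-144,-10,48],"angular":[0,0,0]}
    - {"hand":0,"translation":[-144,-10,48],"angular":[0,0,0]}

```text
t: 23.88
eef_pos: [0.4578, 0.0515, 0.2203]
tool_rot: [0.001, 0.999, 0.045, -0.004]
contact_force: [0.4, 0.0, 0.4]
gripper_width: -0.001
grasp_force: 0.0
```

Run:
```python
from h import *
w=save("wrist","w9"); t=save("top","t9"); s=save("side","s9")
o=bot.get_obs();print(o["t"],o["eef_pos"],o["contact_force"])
G=cv2.GaussianBlur(cv2.cvtColor(w,cv2.COLOR_RGB2GRAY),(3,3),0).astype(float)
c,sn=np.cos(np.radians(5.2)),np.sin(np.radians(5.2)); S=lambda x,y,z:[.6046+c*x-sn*y,.0624+sn*x+c*y,z]
P={n:proj("wrist",p) for n,p in dict(ll=S(-.1,.054,.02),lr=S(-.1,-.054,.02),pl=S(-.1,.13,.012),pr=S(-.1,-.065,.012),rear=S(-.148,0,.02),front=S(-.14,.09,.012)).items()}
def e(a,k):
    k=int(round(k)); d=a[2:]-a[:-2]; return k-9+np.argmax(np.abs(d[k-10:k+9]))
for n in ("ll","lr","pl","pr"): print(n,np.round(P[n],1),e(G[int(P[n][1])],P[n][0]))
for n in ("rear","front"): print(n,np.round(P[n],1),e(G[:,int(P[n][0])],P[n][1]))
def blob(I,lo,hi,b):
    h=cv2.cvtColor(I,cv2.COLOR_RGB2HSV)[b[1]:b[3],b[0]:b[2]]; m=cv2.inRange(h,lo,hi); n,l,st,ct=cv2.connectedComponentsWithStats(m)
    i=1+np.argmax(st[1:,4]); return ct[i]+[b[0],b[1]],st[i,4]
print("red side/top",blob(s,(0,150,60),(8,255,255),(235,240,280,280)),blob(t,(0,150,60),(8,255,255),(240,190,290,225)))
print("green top",blob(t,(50,100,40),(85,255,255),(235,190,255,212)))
```

```text
24.025 [0.462049   0.05302341 0.22432958] [-0.32818824  0.08550264  0.82018534]
ll [264.1 164.6] 264
lr [378.  164.3] 376
pl [186.8 164.2] 184
pr [388.  163.7] 385
rear [321.  214.1] 207
front [230.7 204.9] 197
red side/top (array([253.34756098, 259.45121951]), np.int32(328)) (array([266.07482993, 203.99319728]), np.int32(147))
green top (array([243.35, 201.  ]), np.int32(40))
```

The lid is unmoved, the handle is back up (same pixel as at the start), and green shows in the window. Hand in.

```bash
python3 -c "
from station import bot; print(bot.hand_in())"
```

```text
the job is handed in; nothing more can be done
None
```

The middle-sized lid is day-stamped for day 5 and the job is handed in at about 24 s: label centred within about 1 mm, green 5 at the window, handle sprung back up, lid left in place; I did not re-measure the bowls or pan, but no move went near them.

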